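# Put the condiments back in the graduated rack, tallest to shortest

## Robot

A 6-joint arm with a two-finger parallel gripper is mounted at the origin on a cart in front of the work surface, level with it; the furniture and walls round the work are solid. World frame = base frame: x ahead of the robot, y to its left, z up, the work surface at z = 0. Lengths are in m, angles in rad, forces in N, time in s.
With the tool pointing down it reaches from about 0.35 to 0.775 m from the base axis. Payload 5.5 kg.
Tool frame: the origin (TCP) lies where the fingers leave the gripper's body, on its centre line; the fingertips stand env.tip_reach ahead of it and the grasp point (between the pads) lies 54 mm ahead of it (env.tip_reach is the distance from the TCP to the fingertips, in m); z points along the fingers, y is the line along which they close (so a half turn about z gives the same grasp; the last joint's range is limited). The gripper opens to 85 mm and grips with 20 to 120 N. Pads are 22 mm wide; open, the fingers measure 114 mm over their backs; the gripper's body (76 mm by 85 mm) begins 54 mm behind the grasp point. The pads swing forward as they close: fully open they stand 13 mm farther back than shut.
Start: joints at [-1.377, 0.313, 0.046, 1.304, 0, 1.431], TCP at [0.188, -0.543, 0.304] pointing down, gripper open.
Joint ranges: [-2.76, 2.76], [-0.86, 1.69], [-1.03, 1.26], [-2.2, 2.34], [-1.47, 1.5], [-3.14, 3.14]. Speed limits (rad/s): [2.57, 2.57, 3.14, 3.14, 3.14, 3.14].

## Interface

Orientations are given as a unit quaternion [w, x, y, z].
In Python, from workcell import status, optics, hand_in, env gives the robot as it stands.
- The arm moves only by the shell command python3 -m handwheel 'ROWS' [FORCE]. ROWS is a JSON object whose one key "deltas" holds a list of rows, each a list of 5 numbers: the opening, from -1 (shut) to 1 (fully open), then the shift along the tool's x, y, z in units of 40 mm (1.0 is 40 mm), then the turn about the tool's z in units of 10 degrees (1.0 is 10 degrees). In form: {"deltas": [[jaw, x, y, z, roll], ...]}. A call has 1 to 20 rows; each row shifts and turns the commanded pose from where the row before left it, along the tool's axes as they then stand; what a row does not reach is not made up. A row lasts 1/8 s, in which the tool goes at most 62.5 mm and 10.7 degrees, less where a joint would pass 70% of its speed; a pose out of reach is approached as far as the arm can. A call is refused whole if a number of a shift passes 1 or a number of a turn 1, either way. A call with a gripper value outside its range is refused whole. The fingers move at their own pace and stop on an object; FORCE is the grip in N (left out, the last holds). Time passes only in rows, so rows that do not move let the fingers close. It gives the time, the measured TCP pose, the force, the opening and the grip force at its end, in the units of the state.
- status.get_state(): the state, without advancing time (a new reading comes with each control period).
- optics.read_camera(name): name is "side" or "top"; returns a dict with "frame" (400x640x3 uint8, red, green, blue), "depth" (400x640 float32, m along the optical axis (not along the pixel's ray), 0 where there is no reading), "vfov" (degrees; the focal length in pixels is half the picture's height over the tangent of half this angle, whatever the lens; pixels are square), "cx", "cy" (the principal point, pixels), "origin" and "attitude" of the camera in the world. Camera axes: x right, y down, z forward; pixel columns grow to the right and rows downward; lengths in m; the calibration is good to about 2 mm. A picture is of the moment at which its call begins.
- hand_in(): hands the job in; it is judged then, once.
The state is a dict: "clock": time; "joint_pos": joint angles; "qvel": joint speeds; "tau": joint torques, N m; "tcp_pos": TCP position; "orientation": TCP orientation; "wrist_force": force on the tool from outside, world axes, zero at the start; "ft_torque": the same for the moment, N m; "finger_gap": finger opening in m; "grip_force": force on a finger pad.
Only numpy, scipy, OpenCV 4.12 (cv2) and the standard library are available. Lean on these libraries where they do the work, as an engineer would, in place of code of your own. Each camera call takes 0.05 s, during which the arm holds its last target. There are 200 camera calls.

## Task

Put the green oil bottle, the pepper mill, the red-lidded spice jar and the salt shaker back in the wooden rack, one to a bay, in order of height: the tallest in the bay by the tall end board, falling to the shortest by the low end. Each should stand upright on the cork floor of its bay; topple none of them on the way, and leave the mug and the egg timer where they are.

Things in the scene. Friction and masses are not known exactly. Their poses are not given: they have to be found in the camera images.
- oil_bottle: round green glass oil bottle with a plain paper label, the tallest: 60 mm across up to 112 mm, shoulder narrowing to the neck at 152 mm, 208 mm high, 0.3 kg. A straight dark metal sleeve, 29 mm across, covers the neck from 157 mm to the top, is fixed on, and can be gripped. Origin: centre of its underside; z up.
- pepper_mill: turned wooden pepper mill, second tallest: 58 mm across, 170 mm high, 0.2 kg, its round head (48 mm across, from 123 to 159 mm up, with a 12 mm knob above) does not turn. Origin: centre of its underside; z up.
- spice_jar: round clear spice jar with a red lid, third tallest: 45 mm across all the way up, 106 mm high, 0.11 kg. Origin: centre of its underside; z up.
- salt_shaker: small round glass salt shaker with a grey top, the shortest: 44 mm across at 30 mm up, narrowing to 35 mm from 55 to 80 mm up; rounded top, 90 mm high, 0.1 kg. Origin: centre of its underside; z up.
- liner_1: cork floor of the rack's first bay, by the tall end board, 78 mm clear along the row, 81 mm across. Origin: bay centre, under the 3 mm cork; things stand 3 mm above it. x: along the row from tall end to low end, y across, z up. The rack: fixed wooden row of four bays, 316 x 102 mm, pointing any way; tall end board 122 mm high with a hand hole, its outer face 49 mm to -x; low end board 54 mm.
- liner_2: cork floor of the rack's second bay, 76 mm clear along the row, 75 mm across. Origin: bay centre, under the 3 mm cork; things stand 3 mm above it. x: along the row from tall end to low end, y across, z up. 83 mm along x from the first. Dividers between bays reach 52, 46 and 40 mm above the worktop, from the tall end on. Cork tops are 17 mm above the worktop.
- liner_3: cork floor of the rack's third bay, 62 mm clear along the row, 70 mm across. Origin: bay centre, under the 3 mm cork; things stand 3 mm above it. x: along the row from tall end to low end, y across, z up. 75 mm along x from the second. Along both sides of the rack run a strip 34 mm high and, above it, a 6 mm steel rod sloping from 78 mm up at the tall end to 46 mm at the low end.
- liner_4: cork floor of the rack's fourth bay, by the low end board, 62 mm clear along the row, 66 mm across. Origin: bay centre, under the 3 mm cork; things stand 3 mm above it. x: along the row from tall end to low end, y across, z up. 68 mm along x from the third; the outer face of the low end board is 41 mm to +x. The rack tapers in plan to 82 mm here.
- mug: white mug with a handle, a bystander, 87 mm across, 121 mm long with the handle, 96 mm high, standing loose on the worktop. Origin: under the middle of cup and handle together; z up.
- egg_timer: cream egg timer with a green grip bar on top, a bystander, 61 mm across, 44 mm high, standing loose on the worktop. Origin: centre of its underside; z up.
Mind the look-alikes: they are no part of the job. What is shaped like the pepper_mill but yellow is not meant.

How it is judged:
By the outcome, as a careful person would: the job done as asked, in the order asked, and still so for the second after the job is handed in, with the robot touching nothing.
It also fails if it takes over 102 s, if anything falls off the work surface, if the arm or the gripper's body presses on something with over 40 N, if the wrist force passes 120 N, or if a joint passes its speed limit or range.

## Working session

There is one attempt and no reset: what is moved stays moved. The work goes in short steps, Python scripts to look and compute and a shell command to move; the robot and the scene stay as the last step left them, time stands still between calls to the robot, and variables do not carry over. Pictures are saved under pics/ and viewed, at most 14 in all, crops included, and the job is handed in when it is done.

```bash
mkdir -p pics; ls; cat > h.py <<'E'
import numpy as np, cv2
from workcell import status, optics, hand_in, env
from scipy.spatial.transform import Rotation as R
def rot(a):
    a=np.array(a,float)
    return a if a.shape==(3,3) else R.from_quat(a[[1,2,3,0]]).as_matrix()
def cam(n):
    c=optics.read_camera(n); c['R']=rot(c['attitude']); c['f']=200/np.tan(np.radians(c['vfov'])/2); c['o']=np.array(c['origin']); return c
def cloud(c):
    v,u=np.mgrid[0:400,0:640]; d=c['depth']
    p=np.stack([(u-c['cx'])/c['f']*d,(v-c['cy'])/c['f']*d,d],-1)
    return p@c['R'].T+c['o']
def ray(c,u,v,z):
    d=c['R']@np.array([(u-c['cx'])/c['f'],(v-c['cy'])/c['f'],1]); return c['o']+d*(z-c['o'][2])/d[2]
def save(n,img): cv2.imwrite('pics/'+n+'.png',img[...,::-1])
E
python3 - <<'E'
from h import *
s=status.get_state(); print(s, env.tip_reach)
for n in('top','side'):
    c=cam(n); save(n+'0',c['frame']); np.savez(n+'0.npz',cl=cloud(c),fr=c['frame'],d=c['depth'])
    print(n,c['o'],c['attitude'],c['vfov'],c['cx'],c['cy'],c['f'],(c['depth']>0).mean())
E
```

```text
pics
{'clock': 0.0, 'joint_pos': array([-1.37662300e+00,  3.14029803e-01,  4.49954721e-02,  1.30360984e+00,
        1.31478578e-06,  1.43123188e+00]), 'qvel': array([ 4.14275630e-04, -6.26118821e-04, -1.92607719e-03,  5.46888984e-06,
       -1.19863710e-03,  2.69973046e-04]), 'tau': array([-3.38885420e-04, -4.80632579e+01,  2.98530221e+01,  1.95118063e-02,
        2.36655308e-05,  6.95940798e-06]), 'tcp_pos': array([ 0.18829424, -0.54289948,  0.30299877]), 'orientation': array([-9.23593213e-04,  9.86109243e-01,  1.66095476e-01, -2.45668242e-05]), 'wrist_force': array([ 0.45928223, -0.26723054, -0.5227694 ]), 'ft_torque': array([-0.04958892,  0.07857638, -0.01393178]), 'grip_force': 0.0, 'finger_gap': 0.08543351460046207} 0.0726
top [ 0.32504533 -0.0073914   1.12838926] [ 0.0746752  -0.69023544  0.71600797 -0.07301527] 57.24771750089549 317.379611062104 202.72604952781367 366.4627778108383 0.99604296875
side [0.5979323  0.97857983 0.91052188] [-0.01379693  0.02144409  0.91199879 -0.40939956] 50.22573586531586 320.14042556938966 197.5924871172656 426.7047831812447 0.9959765625
```

View pics/top0.png

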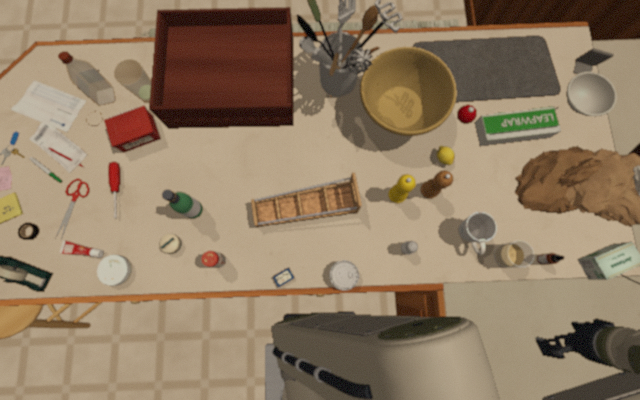

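View pics/side0.png

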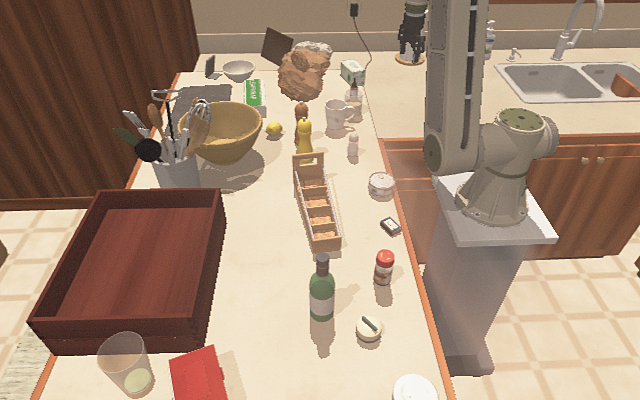

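The top view shows the oil bottle at (182,203), the spice jar at (210,259), the salt shaker at (408,246), the brown mill at (438,184) and its yellow look-alike at (402,188). The rack runs from its tall end at (357,193) to its low end at (252,213). The mug is at (478,232) and the egg timer at (170,243). The side view agrees.

```bash
cat > meas.py <<'E'
from h import *
from scipy.optimize import least_squares
def circ(p,r):
    f=least_squares(lambda q:np.hypot(p[:,0]-q[0],p[:,1]-q[1])-r,p.mean(0)[:2],loss='soft_l1',f_scale=.002)
    return f.x,np.sqrt(2*f.cost/len(p))
E
python3 - <<'E'
from meas import *
T=np.load('top0.npz');S=np.load('side0.npz')
ct,cs=T['cl'],S['cl']
for n,u,v in [('oil',182,203),('jar',210,259),('salt',408,246),('mill',438,184),('yellow',402,188),('mug',478,232),('timer',170,243),('rackT',357,193),('rackL',252,213),('tbl',230,230),('tbl',430,215)]: print(n,ct[v,u].round(3))
P=np.concatenate([ct.reshape(-1,3),cs.reshape(-1,3)]); src=np.r_[np.zeros(256000),np.ones(256000)]
def near(u,v,r,lo,hi):
    c=ct[v,u]; m=(np.hypot(*(P[:,:2]-c[:2]).T)<r)&(P[:,2]>lo)&(P[:,2]<hi); return P[m],src[m]
for n,u,v,r,bands in [('oil',182,203,.11,[(.02,.11,.030),(.165,.2,.0145)]),('jar',210,259,.06,[(.02,.1,.0225)]),('salt',408,246,.05,[(.055,.08,.0175),(.02,.04,.022)]),('mill',438,184,.06,[(.125,.157,.024),(.02,.1,.026)]),('yellow',402,188,.06,[(.125,.157,.024)]),('mug',478,232,.08,[(.02,.09,.0435)])]:
    for lo,hi,rr in bands:
        p,s=near(u,v,r,lo,hi)
        for k in (0,1,2):
            q=p if k==2 else p[s==k]
            if len(q)>8: x,e=circ(q,rr); print(n,lo,k,len(q),x.round(4),e.round(4),'zmax',q[:,2].max().round(3))
# rack
a=ct[193,357];b=ct[213,252];
m=(P[:,0]>b[0]-.06)&(P[:,0]<a[0]+.06)&(P[:,1]>a[1]-.05)&(P[:,1]<b[1]+.05)
for zl,zh in [(.095,.13),(.04,.13),(.02,.13)]:
    for k in (0,1):
        q=P[m&(P[:,2]>zl)&(P[:,2]<zh)&(src==k)]
        if len(q)>8:
            rc=cv2.minAreaRect(q[:,:2].astype(np.float32)*1000); print(zl,k,len(q),rc, q[:,:2].min(0).round(3),q[:,:2].max(0).round(3))
for n,c in(('t',T),('s',S)):
    pass
save('topz',cv2.resize(T['fr'][130:300,150:520],None,fx=2.1,fy=2.1,interpolation=cv2.INTER_CUBIC))
E
```

```text
oil [0.548 0.364 0.141]
jar [0.394 0.293 0.109]
salt [ 0.412 -0.261  0.084]
mill [ 0.576 -0.347  0.138]
yellow [ 0.567 -0.244  0.144]
mug [ 0.453 -0.497  0.01 ]
timer [0.451 0.436 0.034]
rackT [ 0.563 -0.122  0.119]
rackL [ 0.54   0.197 -0.001]
tbl [ 0.489  0.265 -0.002]
tbl [ 0.512 -0.359 -0.   ]
oil 0.02 0 304 [0.5114 0.3733] 0.0087 zmax 0.11
oil 0.02 1 624 [0.5561 0.3793] 0.0057 zmax 0.11
oil 0.02 2 928 [0.5563 0.3799] 0.0067 zmax 0.11
oil 0.165 0 64 [0.5589 0.3805] 0.0006 zmax 0.199
oil 0.165 1 142 [0.5572 0.3788] 0.0007 zmax 0.2
oil 0.165 2 206 [0.5579 0.3793] 0.0011 zmax 0.2
jar 0.02 0 123 [0.3977 0.2968] 0.0006 zmax 0.1
jar 0.02 1 376 [0.3953 0.2953] 0.0011 zmax 0.1
jar 0.02 2 499 [0.3958 0.2957] 0.0012 zmax 0.1
salt 0.055 0 40 [ 0.4125 -0.2752] 0.0012 zmax 0.08
salt 0.055 1 67 [ 0.4099 -0.2757] 0.002 zmax 0.08
salt 0.055 2 107 [ 0.411  -0.2756] 0.0018 zmax 0.08
salt 0.02 0 33 [ 0.4128 -0.276 ] 0.0009 zmax 0.039
salt 0.02 1 58 [ 0.4111 -0.2772] 0.002 zmax 0.04
salt 0.02 2 91 [ 0.4119 -0.2767] 0.0018 zmax 0.04
mill 0.125 0 215 [ 0.5937 -0.3678] 0.0039 zmax 0.157
mill 0.125 1 13
[... 715 characters left out ...]
 ((574.5781860351562, -119.84789276123047), (98.25401306152344, 15.72253131866455), 7.6007232666015625) [ 0.527 -0.133] [ 0.623 -0.107]
0.04 0 862 ((554.1074829101562, 29.996551513671875), (99.2881088256836, 316.02166748046875), 7.88726282119751) [ 0.494 -0.133] [0.623 0.191]
0.04 1 1166 ((558.602783203125, 30.441650390625), (98.4707260131836, 321.768310546875), 6.173407077789307) [ 0.493 -0.133] [0.623 0.193]
0.02 0 1574 ((556.8170166015625, 29.845489501953125), (99.76087188720703, 316.56048583984375), 6.960124969482422) [ 0.494 -0.133] [0.623 0.191]
0.02 1 2119 ((554.5781860351562, 30.364288330078125), (98.83301544189453, 322.3597412109375), 7.689836025238037) [ 0.492 -0.133] [0.623 0.193]
```

View pics/topz.png

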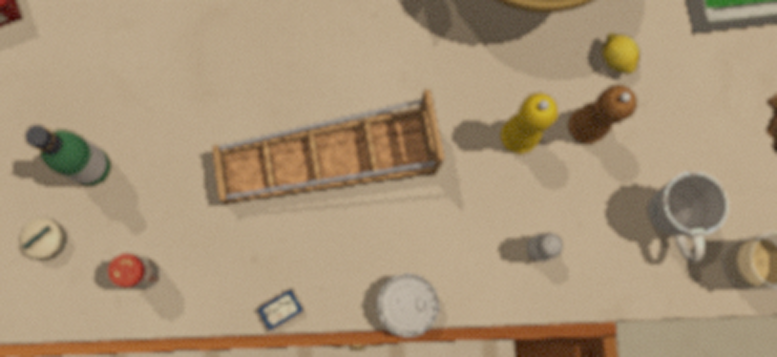

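```bash
cat > go.py <<'E'
import sys
from h import *
def go(t,yaw=None):
    s=status.get_state(); M=rot(s['orientation']); d=M.T@(np.array(t)-s['tcp_pos'])
    y=np.degrees(np.arctan2(M[1,0],M[0,0]))
    print('clk %.2f'%s['clock'],'tcp',s['tcp_pos'].round(4),'units',(d/.04).round(2),'yaw',y.round(2),'roll',None if yaw is None else round((y-yaw)/10,2),'gap',s['finger_gap'].round(4),'F',s['grip_force'].round(1),s['wrist_force'].round(1),'j',s['joint_pos'].round(2))
if __name__=='__main__':
    a=[float(x) for x in sys.argv[1:]]
    go(a[:3],a[3] if len(a)>3 else None)
E
python3 - <<'E'
from meas import *
A=[]
for f in('top0','side0'):
    P=np.load(f+'.npz')['cl'].reshape(-1,3)
    m=(P[:,0]>.47)&(P[:,0]<.64)&(P[:,1]>-.15)&(P[:,1]<.21)&(P[:,2]>.02)&(P[:,2]<.13); P=P[m]
    th=np.radians(97.8)
    for it in range(4):
        e=np.array([np.cos(th),np.sin(th)]); n=np.array([np.sin(th),-np.cos(th)])
        a=P[:,:2]@e; w=P[:,:2]@n; a0,a1=np.percentile(a,[.2,99.8]); xs=[];cs=[]
        for k in np.arange(a0+.01,a1-.02,.012):
            b=w[(a>=k)&(a<k+.02)]; 
            xs.append(k+.01);cs.append((np.percentile(b,1)+np.percentile(b,99))/2)
        p=np.polyfit(xs,cs,1); th-=np.arctan(p[0])
        # n is e rotated -90deg: positive slope -> turn toward n (clockwise)
    a0,a1=np.percentile(a,[.3,99.7]); cw=np.median(cs)
    print(f,'yaw',np.degrees(th),'len',a1-a0,'resid',np.std(np.array(cs)-np.polyval(p,xs)))
    mid=(a0+a1)/2; st=mid-.158+.049
    L=[e*(st+o)+n*cw for o in(0,.083,.158,.226)]; A.append(L); print(np.array(L).round(4).tolist())
print(np.mean(A,0).round(4).tolist())
E
python3 go.py .4118 -.276 .24 97.8
```

```text
top0 yaw 98.13347115493204 len 0.3144973716179331 resid 0.00031588192818785796
[[0.5705, -0.0779], [0.5587, 0.0043], [0.5481, 0.0785], [0.5385, 0.1459]]
side0 yaw 97.85582032855542 len 0.31731582910891365 resid 0.00033746773492957405
[[0.5692, -0.0764], [0.5579, 0.0058], [0.5476, 0.0801], [0.5383, 0.1475]]
[[0.5698, -0.0772], [0.5583, 0.005], [0.5479, 0.0793], [0.5384, 0.1467]]Traceback (most recent call last):
  File "go.py", line 9, in <module>
    go(a[:3],a[3] if len(a)>3 else None)
    ~~^^^^^^^^^^^^^^^^^^^^^^^^^^^^^^^^^^
  File "go.py", line 6, in go
    print('clk %.2f'%s['clock'],'tcp',s['tcp_pos'].round(4),'units',(d/.04).round(2),'yaw',y.round(2),'roll',None if yaw is None else round((y-yaw)/10,2),'gap',s['finger_gap'].round(4),'F',s['grip_force'].round(1),s['wrist_force'].round(1),'j',s['joint_pos'].round(2))
                                                                                                                                                                ^^^^^^^^^^^^^^^^^^^^^
AttributeError: 'float' object has no attribute 'round'
```

```bash
sed -i "s/s\['finger_gap'\].round(4)/round(float(s['finger_gap']),4)/;s/s\['grip_force'\].round(1)/round(float(s['grip_force']),1)/" go.py
python3 -m handwheel '{"deltas": [[1,0,0,0,-0.9],[1,0,0,0,-1],[1,0,0,0,-1],[1,0,0,0,-1],[1,0,0,0,-1],[1,0,0,0,-1],[1,0,0,0,-1],[1,0,0,0,-1],[1,0,0,0,0],[1,0,0,0,0]]}' 40
python3 go.py .4118 -.276 .24 98
```

```text
clock: 1.35
tcp_pos: [0.1884, -0.5432, 0.3037]
orientation: [-0.0, 0.656, 0.754, 0.0]
wrist_force: [-0.3, 0.1, -0.2]
finger_gap: 0.0854
grip_force: 0.0
clk 1.35 tcp [ 0.1884 -0.5432  0.3037] units [5.84 6.46 1.59] yaw 97.96 roll -0.0 gap 0.0854 F 0.0 [-0.3  0.1 -0.2] j [-1.38  0.31  0.05  1.3   0.    0.06]
```

```bash
python3 -m handwheel '{"deltas": [[1,0.4,0.46,0.1,0],[1,0.8,0.9,0.2,0],[1,0.8,0.9,0.2,0],[1,0.8,0.9,0.2,0],[1,0.8,0.9,0.2,0],[1,0.8,0.9,0.2,0],[1,0.8,0.9,0.2,0],[1,0.44,0.4,0.19,0],[1,0.2,0.2,0.1,0],[1,0,0,0,0],[1,0,0,0,0]]}'
python3 go.py .4118 -.276 .121 98
```

```text
clock: 2.72
tcp_pos: [0.4109, -0.2764, 0.2405]
orientation: [0.0, 0.656, 0.755, -0.0]
wrist_force: [-1.0, 0.5, -0.1]
finger_gap: 0.0853
grip_force: 0.0
clk 2.73 tcp [ 0.4109 -0.2764  0.2405] units [0.01 0.02 2.99] yaw 98.04 roll 0.0 gap 0.0853 F 0.0 [-1.   0.5 -0.1] j [-0.75  0.19 -0.28  1.11 -0.    0.68]
```

```bash
python3 -m handwheel '{"deltas": [[1,0,0,0.5,0],[1,0,0,0.7,0],[1,0,0,0.7,0],[1,0,0,0.6,0],[1,0,0,0.34,0],[1,0,0,0.15,0],[1,0,0,0,0],[0.5,0,0,0,0],[0.2,0,0,0,0],[0,0,0,0,0],[-0.1,0,0,0,0],[-0.2,0,0,0,0],[-0.3,0,0,0,0],[-0.5,0,0,0,0],[-0.7,0,0,0,0],[-0.7,0,0,0,0]]}' 40
python3 go.py .4118 -.276 .121 98; python3 - <<'E'
from h import *
c=cam('side'); save('salt1',cv2.resize(c['frame'][60:260,240:460],None,fx=2.5,fy=2.5))
E
```

```text
clock: 4.72
tcp_pos: [0.4116, -0.2758, 0.1212]
orientation: [0.001, 0.655, 0.755, 0.0]
wrist_force: [1.3, 0.0, 5.6]
finger_gap: 0.0342
grip_force: 39.0
clk 4.72 tcp [ 0.4116 -0.2758  0.1212] units [-0.01  0.    0.  ] yaw 98.13 roll 0.01 gap 0.0342 F 39.0 [1.3 0.  5.6] j [-0.75  0.3  -0.46  0.82  0.    0.68]
```

View pics/salt1.png

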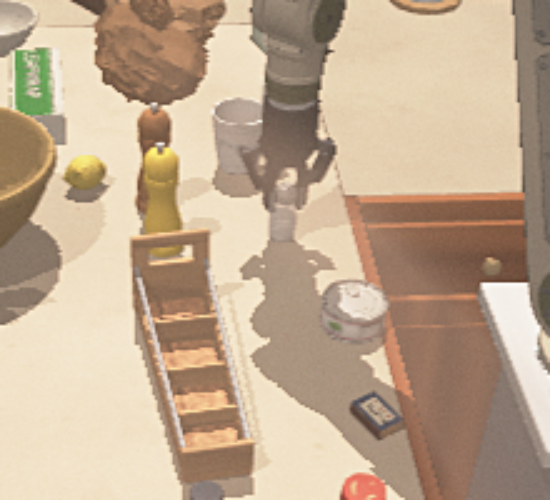

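The salt shaker is gripped upright at picture (283,210); the tin beside it is clear.

```bash
python3 -m handwheel '{"deltas": [[-0.7,0,0,-0.3,0],[-0.7,0,0,-0.6,0],[-0.7,0,0,-0.8,0],[-0.7,0,0,-0.8,0],[-0.7,0,0,-0.6,0],[-0.7,0,0,-0.4,0],[-0.7,0,0,0,0]]}'
python3 go.py .5384 .1467 .26 98
```

```text
clock: 5.65
tcp_pos: [0.4114, -0.2758, 0.262]
orientation: [0.001, 0.655, 0.755, -0.0]
wrist_force: [0.1, 0.4, -0.8]
finger_gap: 0.0342
grip_force: 39.2
clk 5.65 tcp [ 0.4114 -0.2758  0.262 ] units [10.01  4.64  0.04] yaw 98.12 roll 0.01 gap 0.0342 F 39.2 [ 0.1  0.4 -0.8] j [-0.75  0.18 -0.24  1.16 -0.    0.68]
```

```bash
python3 -m handwheel '{"deltas": [[-0.7,0.3,0.15,0,0],[-0.7,0.6,0.3,0,0],[-0.7,0.8,0.4,0,0],[-0.7,0.8,0.4,0,0],[-0.7,0.8,0.4,0,0],[-0.7,0.8,0.4,0,0],[-0.7,0.8,0.4,0,0],[-0.7,0.8,0.4,0,0],[-0.7,0.8,0.4,0,0],[-0.7,0.8,0.4,0,0],[-0.7,0.8,0.4,0,0],[-0.7,0.8,0.4,0,0],[-0.7,0.6,0.1,0,0],[-0.7,0.3,0.09,0,0],[-0.7,0,0,0,0],[-0.7,0,0,0,0]]}'
python3 go.py .5384 .1467 .142 98; python3 - <<'E'
from h import *
c=cam('side'); save('salt2',cv2.resize(c['frame'][100:300,220:440],None,fx=2.5,fy=2.5))
E
```

```text
clock: 7.65
tcp_pos: [0.5393, 0.1382, 0.2604]
orientation: [-0.0, 0.655, 0.755, -0.0]
wrist_force: [1.2, -0.2, -0.7]
finger_gap: 0.0339
grip_force: 39.2
clk 7.65 tcp [0.5393 0.1382 0.2604] units [0.21 0.01 2.96] yaw 98.09 roll 0.01 gap 0.0339 F 39.2 [ 1.2 -0.2 -0.7] j [ 0.11  0.29 -0.09  1.19 -0.    1.54]
```

View pics/salt2.png

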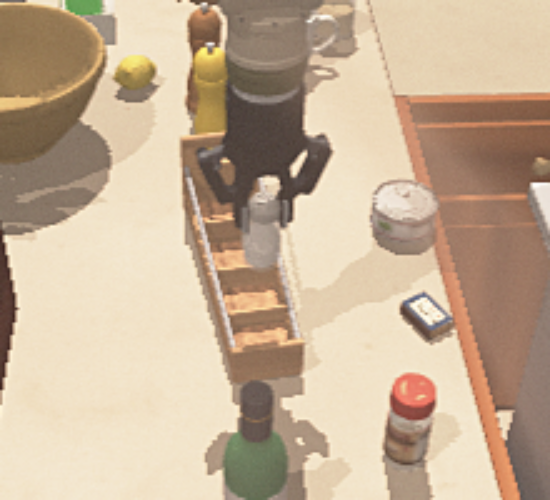

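The shaker hangs upright above the rack, seen displaced because it is high up. I will shift 0.2 along the row and lower it.

```bash
python3 -m handwheel '{"deltas": [[-0.7,0.2,0,0,0],[-0.7,0,0,0.4,0],[-0.7,0,0,0.6,0],[-0.7,0,0,0.6,0],[-0.7,0,0,0.6,0],[-0.7,0,0,0.4,0],[-0.7,0,0,0.2,0],[-0.7,0,0,0.15,0],[-0.7,0,0,0,0],[-0.7,0,0,0,0]]}'
python3 go.py .5384 .1467 .1385 98
```

```text
clock: 8.95
tcp_pos: [0.5388, 0.1467, 0.1434]
orientation: [0.0, 0.655, 0.755, 0.0]
wrist_force: [0.0, 0.4, -1.3]
finger_gap: 0.0344
grip_force: 39.2
clk 8.95 tcp [0.5388 0.1467 0.1434] units [ 0.   -0.01  0.12] yaw 98.13 roll 0.01 gap 0.0344 F 39.2 [ 0.   0.4 -1.3] j [ 0.12  0.38 -0.27  0.92 -0.    1.55]
```

```bash
python3 -m handwheel '{"deltas": [[-0.7,0,0,0.07,0],[-0.7,0,0,0.05,0],[-0.7,0,0,0,0],[-0.2,0,0,0,0],[-0.1,0,0,0,0],[0,0,0,0,0],[0.2,0,0,0,0],[0.4,0,0,0,0],[0.6,0,0,0,0],[0.6,0,0,0,0],[0.6,0,0,-0.3,0],[0.6,0,0,-0.6,0],[0.6,0,0,-1,0],[0.6,0,0,-1,0],[1,0,0,-0.6,0],[1,0,0,-0.3,0],[1,0,0,0,0]]}'
python3 go.py .397 .296 .26 98;  python3 - <<'E'
from meas import *
c=cam('side'); save('salt3',cv2.resize(c['frame'][150:300,250:420],None,fx=3,fy=3))
E
```

```text
clock: 11.08
tcp_pos: [0.5387, 0.1467, 0.2907]
orientation: [0.001, 0.655, 0.755, 0.001]
wrist_force: [0.1, -0.0, 0.1]
finger_gap: 0.0854
grip_force: 0.0
clk 11.07 tcp [0.5387 0.1467 0.2907] units [ 4.19 -2.98  0.76] yaw 98.12 roll 0.01 gap 0.0854 F 0.0 [ 0.1 -0.   0.1] j [ 0.12  0.28 -0.03  1.26 -0.    1.55]
```

View pics/salt3.png

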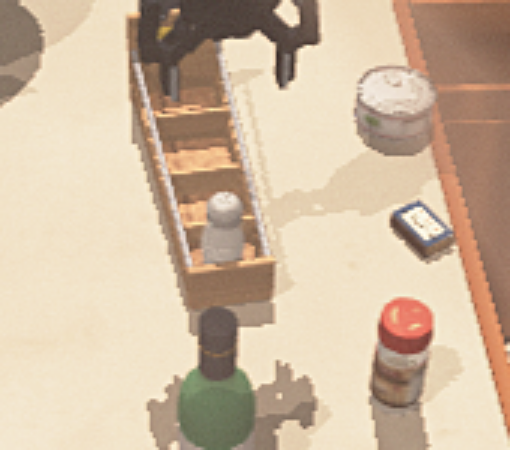

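The salt shaker stands upright in the end bay at picture (223,230). Next is the jar.

```bash
python3 -m handwheel '{"deltas": [[1,0.3,-0.25,0,0],[1,0.6,-0.5,0,0],[1,0.8,-0.6,0,0],[1,0.8,-0.6,0,0],[1,0.8,-0.6,0.1,0],[1,0.6,-0.3,0.3,0],[1,0.29,-0.13,0.36,0],[1,0,0,0,0],[1,0,0,0,0]]}'
python3 go.py .397 .296 .139 98
```

```text
clock: 12.25
tcp_pos: [0.397, 0.2953, 0.2592]
orientation: [0.0, 0.655, 0.755, -0.0]
wrist_force: [-0.7, 0.4, -0.4]
finger_gap: 0.0853
grip_force: 0.0
clk 12.25 tcp [0.397  0.2953 0.2592] units [0.02 0.   3.01] yaw 98.09 roll 0.01 gap 0.0853 F 0.0 [-0.7  0.4 -0.4] j [ 0.48  0.18 -0.24  1.15 -0.    1.91]
```

```bash
python3 -m handwheel '{"deltas": [[1,0,0,0.5,0],[1,0,0,0.7,0],[1,0,0,0.7,0],[1,0,0,0.6,0],[1,0,0,0.36,0],[1,0,0,0.15,0],[1,0,0,0,0],[0.5,0,0,0,0],[0.3,0,0,0,0],[0.2,0,0,0,0],[0.1,0,0,0,0],[0,0,0,0,0],[-0.2,0,0,0,0],[-0.5,0,0,0,0],[-0.5,0,0,0,0]]}' 40
python3 go.py .5479 .0793 .139 98
```

```text
clock: 14.12
tcp_pos: [0.3969, 0.2959, 0.1394]
orientation: [0.0, 0.655, 0.755, 0.0]
wrist_force: [-0.6, -0.5, 5.0]
finger_gap: 0.0437
grip_force: 40.4
clk 14.12 tcp [0.3969 0.2959 0.1394] units [-5.89  2.97  0.01] yaw 98.12 roll 0.01 gap 0.0437 F 40.4 [-0.6 -0.5  5. ] j [ 0.48  0.28 -0.43  0.86 -0.    1.91]
```

```bash
python3 -m handwheel '{"deltas": [[-0.5,0,0,-0.3,0],[-0.5,0,0,-0.6,0],[-0.5,0,0,-0.8,0],[-0.5,0,0,-0.8,0],[-0.5,0,0,-0.8,0],[-0.5,0,0,-0.4,0],[-0.5,0,0,0,0]]}'
python3 go.py .5479 .0793 .28 98
```

```text
clock: 15.0
tcp_pos: [0.3971, 0.296, 0.2884]
orientation: [0.0, 0.655, 0.755, 0.001]
wrist_force: [0.5, 0.6, -1.0]
finger_gap: 0.0437
grip_force: 41.0
clk 15.00 tcp [0.3971 0.296  0.2884] units [-5.9   2.96  0.21] yaw 98.13 roll 0.01 gap 0.0437 F 41.0 [ 0.5  0.6 -1. ] j [ 0.48  0.16 -0.19  1.22 -0.    1.91]
```

```bash
python3 -m handwheel '{"deltas": [[-0.5,-0.3,0.15,0,0],[-0.5,-0.6,0.3,0,0],[-0.5,-0.8,0.4,0,0],[-0.5,-0.8,0.4,0,0],[-0.5,-0.8,0.4,0,0],[-0.5,-0.8,0.4,0,0],[-0.5,-0.8,0.4,0,0],[-0.5,-0.6,0.3,0,0],[-0.5,-0.4,0.2,0,0],[-0.5,0,0,0,0],[-0.5,0,0,0,0],[-0.5,0,0,0.4,0],[-0.5,0,0,0,0]]}'
python3 go.py .5479 .0793 .158 98
```

```text
clock: 16.62
tcp_pos: [0.5455, 0.0795, 0.2692]
orientation: [-0.001, 0.655, 0.756, -0.001]
wrist_force: [-0.1, -0.4, -1.3]
finger_gap: 0.0436
grip_force: 41.0
clk 16.62 tcp [0.5455 0.0795 0.2692] units [-0.01  0.07  2.78] yaw 98.19 roll 0.02 gap 0.0436 F 41.0 [-0.1 -0.4 -1.3] j [-0.    0.28 -0.08  1.21 -0.    1.43]
```

```bash
python3 -m handwheel '{"deltas": [[-0.5,0,0.06,0.2,0],[-0.5,0,0,0.6,0],[-0.5,0,0,0.6,0],[-0.5,0,0,0.5,0],[-0.5,0,0,0.4,0],[-0.5,0,0,0.2,0],[-0.5,0,0,0.14,0],[-0.5,0,0,0.07,0],[-0.5,0,0,0,0],[-0.5,0,0,0,0]]}'
python3 go.py .5479 .0793 .1565 98
```

```text
clock: 17.88
tcp_pos: [0.5495, 0.0791, 0.1631]
orientation: [0.0, 0.655, 0.755, 0.0]
wrist_force: [-0.2, -0.0, -1.7]
finger_gap: 0.0437
grip_force: 41.0
clk 17.88 tcp [0.5495 0.0791 0.1631] units [ 0.01 -0.04  0.17] yaw 98.12 roll 0.01 gap 0.0437 F 41.0 [-0.2 -0.  -1.7] j [-0.    0.36 -0.25  0.96 -0.    1.43]
```

```bash
python3 -m handwheel '{"deltas": [[-0.5,0,-0.03,0.1,0],[-0.5,0,0,0.07,0],[-0.5,0,0,0,0],[0,0,0,0,0],[0.1,0,0,0,0],[0.2,0,0,0,0],[0.4,0,0,0,0],[0.6,0,0,0,0],[0.7,0,0,0,0],[0.7,0,0,-0.3,0],[0.7,0,0,-0.6,0],[0.7,0,0,-1,0],[0.7,0,0,-1,0],[1,0,0,-0.6,0],[1,0,0,-0.3,0],[1,0,0,0,0]]}'
python3 go.py .594 -.368 .31 98
```

```text
clock: 19.88
tcp_pos: [0.5483, 0.079, 0.3087]
orientation: [0.001, 0.655, 0.755, 0.001]
wrist_force: [-0.7, 0.4, -0.2]
finger_gap: 0.0855
grip_force: 0.0
clk 19.88 tcp [0.5483 0.079  0.3087] units [-11.22  -0.45  -0.03] yaw 98.13 roll 0.01 gap 0.0855 F 0.0 [-0.7  0.4 -0.2] j [-0.    0.27 -0.    1.3  -0.    1.43]
```

```bash
python3 -m handwheel '{"deltas": [[1,-0.4,0,0,0],[1,-0.8,-0.05,0,0],[1,-0.9,-0.05,0,0],[1,-0.9,-0.05,0,0],[1,-0.9,-0.05,0,0],[1,-0.9,-0.05,0,0],[1,-0.9,-0.05,0,0],[1,-0.9,-0.05,0,0],[1,-0.9,-0.05,0,0],[1,-0.9,-0.05,0,0],[1,-0.9,0,0,0],[1,-0.9,0,0,0],[1,-0.6,0,0,0],[1,-0.4,0,0,0],[1,0,0,0,0],[1,0,0,0,0]]}'
python3 go.py .594 -.368 .195 98; python3 - <<'E'
from h import *
c=cam('side'); save('mill1',cv2.resize(c['frame'][50:300,240:460],None,fx=2.4,fy=2.4))
E
```

```text
clock: 21.88
tcp_pos: [0.593, -0.3669, 0.3068]
orientation: [-0.001, 0.655, 0.755, -0.0]
wrist_force: [-0.2, -0.6, 0.7]
finger_gap: 0.0856
grip_force: 0.0
clk 21.88 tcp [ 0.593  -0.3669  0.3068] units [-0.03  0.03  2.8 ] yaw 98.11 roll 0.01 gap 0.0856 F 0.0 [-0.2 -0.6  0.7] j [-0.67  0.57  0.45  1.45  0.    0.76]
```

View pics/mill1.png

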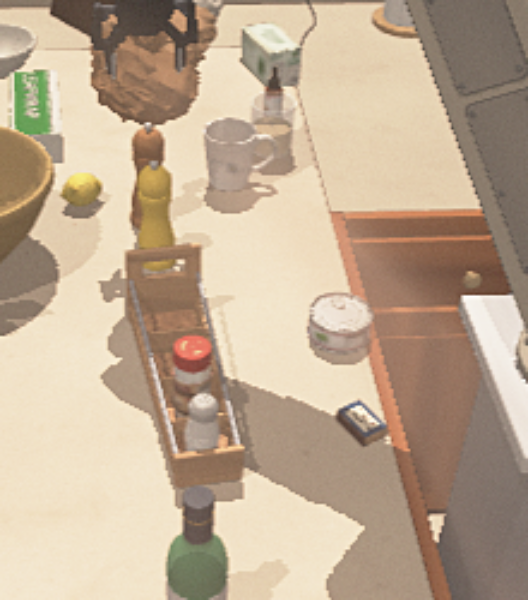

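The jar and shaker stand in bays 3 and 4 and the mill is untouched at (148,150). I am descending on the mill's head.

```bash
python3 -m handwheel '{"deltas": [[1,0,0.03,0.4,0],[1,-0.03,0,0.6,0],[1,0,0,0.6,0],[1,0,0,0.6,0],[1,0,0,0.4,0],[1,0,0,0.2,0],[1,0,0,0.02,0],[1,0,0,0,0],[0.5,0,0,0,0],[0.3,0,0,0,0],[0.2,0,0,0,0],[0.1,0,0,0,0],[0,0,0,0,0],[-0.2,0,0,0,0],[-0.4,0,0,0,0],[-0.4,0,0,0,0]]}' 50
python3 go.py .594 -.368 .195 98
python3 -m handwheel '{"deltas": [[-0.4,0,0,-0.1,0],[-0.4,0,0,-0.2,0],[-0.4,0,0,-0.3,0],[-0.4,0,0,0,0]]}'
python3 - <<'E'
from h import *
c=cam('side'); save('mill2',cv2.resize(c['frame'][40:180,240:400],None,fx=3.5,fy=3.5))
E
```

```text
clock: 23.92
tcp_pos: [0.595, -0.3684, 0.1959]
orientation: [0.001, 0.655, 0.755, -0.0]
wrist_force: [-1.4, -0.0, 5.0]
finger_gap: 0.046
grip_force: 50.9
clk 23.93 tcp [ 0.595  -0.3684  0.1959] units [ 0.01 -0.02  0.02] yaw 98.12 roll 0.01 gap 0.046 F 50.9 [-1.4 -0.   5. ] j [-0.67  0.6   0.23  1.2  -0.    0.76]
clock: 24.42
tcp_pos: [0.5956, -0.3685, 0.2208]
orientation: [0.001, 0.655, 0.755, 0.0]
wrist_force: [0.9, -1.0, -1.3]
finger_gap: 0.0459
grip_force: 51.4
```

View pics/mill2.png

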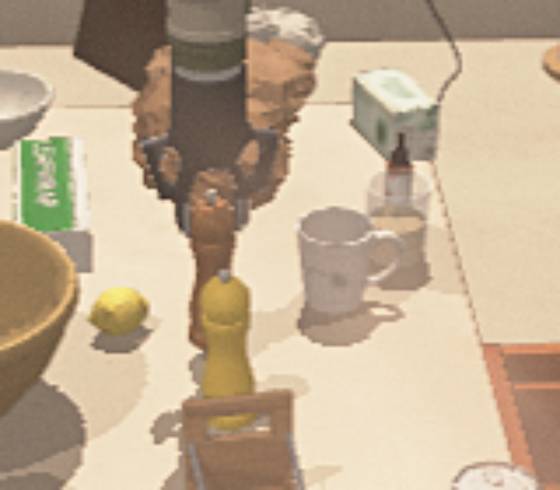

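The mill is held upright at (210,250). I will route it around the yellow one on the robot's side.

```bash
python3 -m handwheel '{"deltas": [[-0.4,0,0,-0.3,0],[-0.4,0,-0.3,-0.5,0],[-0.4,0,-0.5,-0.6,0],[-0.4,0,-0.6,-0.6,0],[-0.4,0,-0.6,-0.5,0],[-0.4,0,-0.6,-0.2,0],[-0.4,0,-0.4,0,0],[-0.4,0,-0.2,0,0],[-0.4,0,0,0,0],[-0.4,0,0,0,0]]}'
python3 go.py .46 0 .33 98; python3 go.py .5583 .005 .33 98
```

```text
clock: 25.72
tcp_pos: [0.4685, -0.386, 0.3264]
orientation: [-0.0, 0.655, 0.756, 0.0]
wrist_force: [0.7, -0.1, -2.3]
finger_gap: 0.0459
grip_force: 51.7
clk 25.73 tcp [ 0.4685 -0.386   0.3264] units [ 9.58  1.16 -0.08] yaw 98.15 roll 0.01 gap 0.0459 F 51.7 [ 0.7 -0.1 -2.3] j [-0.82  0.37  0.19  1.38  0.    0.61]
clk 25.73 tcp [ 0.4685 -0.386   0.3264] units [ 9.36  3.61 -0.08] yaw 98.15 roll 0.01 gap 0.0459 F 51.7 [ 0.7 -0.1 -2.3] j [-0.82  0.37  0.19  1.38  0.    0.61]
```

```bash
python3 -m handwheel '{"deltas": [[-0.4,0.3,0,0,0],[-0.4,0.6,0.07,0,0],[-0.4,0.8,0.1,0,0],[-0.4,0.8,0.1,0,0],[-0.4,0.8,0.1,0,0],[-0.4,0.8,0.1,0,0],[-0.4,0.8,0.1,0,0],[-0.4,0.8,0.1,0,0],[-0.4,0.8,0.1,0,0],[-0.4,0.8,0.1,0,0],[-0.4,0.8,0.3,0,0],[-0.4,0.7,0.5,0,0],[-0.4,0.4,0.6,0,0],[-0.4,0.16,0.6,0,0],[-0.4,0,0.5,0,0],[-0.4,0,0.24,0,0],[-0.4,0,0,0,0],[-0.4,0,0,0,0]]}'
python3 go.py .5583 .005 .215 98
```

```text
clock: 27.98
tcp_pos: [0.5575, 0.0049, 0.327]
orientation: [-0.0, 0.655, 0.755, -0.0]
wrist_force: [-0.1, 1.3, -1.0]
finger_gap: 0.0462
grip_force: 51.8
clk 27.98 tcp [0.5575 0.0049 0.327 ] units [0.   0.02 2.8 ] yaw 98.12 roll 0.01 gap 0.0462 F 51.8 [-0.1  1.3 -1. ] j [-0.14  0.27  0.05  1.35 -0.    1.29]
```

```bash
python3 -m handwheel '{"deltas": [[-0.4,0,0.02,0.3,0],[-0.4,0,0,0.5,0],[-0.4,0,0,0.6,0],[-0.4,0,0,0.5,0],[-0.4,0,0,0.4,0],[-0.4,0,0,0.25,0],[-0.4,0,0,0.15,0],[-0.4,0,0,0,0],[-0.4,0,0,0,0]]}'
python3 go.py .5583 .005 .213 98; python3 - <<'E'
from h import *
c=cam('side'); save('mill3',cv2.resize(c['frame'][110:300,240:420],None,fx=3,fy=3))
E
```

```text
clock: 29.1
tcp_pos: [0.5594, 0.0049, 0.2197]
orientation: [0.001, 0.655, 0.755, 0.0]
wrist_force: [-0.4, 0.2, -2.2]
finger_gap: 0.046
grip_force: 51.8
clk 29.10 tcp [0.5594 0.0049 0.2197] units [ 0.01 -0.03  0.17] yaw 98.13 roll 0.01 gap 0.046 F 51.8 [-0.4  0.2 -2.2] j [-0.13  0.32 -0.15  1.1  -0.    1.29]
```

View pics/mill3.png

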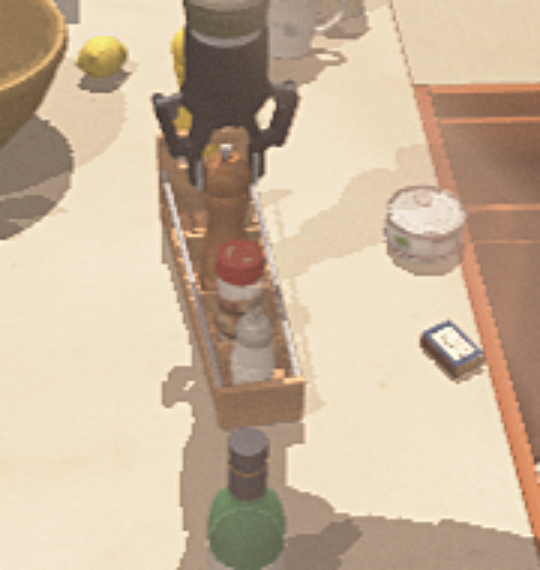

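The mill is inside bay 2, upright. I will lower it the last few millimetres and release.

```bash
python3 -m handwheel '{"deltas": [[-0.4,0,0,0.1,0],[-0.4,0,0,0.07,0],[-0.4,0,0,0,0],[0,0,0,0,0],[0.1,0,0,0,0],[0.2,0,0,0,0],[0.4,0,0,0,0],[0.6,0,0,0,0],[0.8,0,0,0,0],[1,0,0,0,0],[1,0,0,-0.3,0],[1,0,0,-0.6,0],[1,0,0,-0.8,0],[1,0,0,-0.8,0],[1,0,0,-0.5,0],[1,0,0,-0.3,0],[1,0,0,0,0]]}'
python3 go.py .558 .3796 .345 98
```

```text
clock: 31.28
tcp_pos: [0.5593, 0.005, 0.3453]
orientation: [0.001, 0.655, 0.755, 0.0]
wrist_force: [0.1, 0.1, -0.7]
finger_gap: 0.0853
grip_force: 0.0
clk 31.27 tcp [0.5593 0.005  0.3453] units [9.28 1.29 0.  ] yaw 98.13 roll 0.01 gap 0.0853 F 0.0 [ 0.1  0.1 -0.7] j [-0.13  0.27  0.09  1.39 -0.    1.29]
```

```bash
python3 -m handwheel '{"deltas": [[1,0.4,0.05,0,0],[1,0.8,0.1,0,0],[1,0.9,0.13,0,0],[1,0.9,0.13,0,0],[1,0.9,0.13,0,0],[1,0.9,0.13,0,0],[1,0.9,0.13,0,0],[1,0.9,0.13,0,0],[1,0.9,0.13,0,0],[1,0.9,0.13,0,0],[1,0.6,0.1,0,0],[1,0.28,0,0,0],[1,0,0,0,0],[1,0,0,0,0]]}'
python3 go.py .558 .3796 .236 98; python3 - <<'E'
from meas import *
P=np.concatenate([cloud(cam('top')).reshape(-1,3),cloud(cam('side')).reshape(-1,3)])
for n,x,y,r,lo,hi in [('mill',.5583,.005,.024,.15,.172),('jar',.5479,.0793,.0225,.06,.12),('salt',.5384,.1467,.0175,.075,.095),('oil',.558,.38,.0145,.165,.2)]:
    q=P[(np.hypot(P[:,0]-x,P[:,1]-y)<.037)&(P[:,2]>lo)]; k=q[q[:,2]<hi]
    if len(k)>5: print(n,circ(k,r),'zmax',np.percentile(q[q[:,2]<.215,2],99))
E
```

```text
clock: 33.02
tcp_pos: [0.5575, 0.3791, 0.3441]
orientation: [0.0, 0.655, 0.755, -0.0]
wrist_force: [0.2, -1.0, -0.0]
finger_gap: 0.0855
grip_force: 0.0
clk 33.02 tcp [0.5575 0.3791 0.3441] units [0.01 0.01 2.7 ] yaw 98.09 roll 0.01 gap 0.0855 F 0.0 [ 0.2 -1.  -0. ] j [ 0.48  0.52  0.45  1.51 -0.    1.91]
mill (array([0.5583448 , 0.00803562]), np.float64(0.0034544242217502074)) zmax 0.18787847879398129
jar (array([0.54862384, 0.0800292 ]), np.float64(0.0019055015863186976)) zmax 0.12699840693404432
salt (array([0.53845665, 0.14759675]), np.float64(0.0016917260696314791)) zmax 0.10724008286086513
oil (array([0.55802074, 0.37934661]), np.float64(0.001092403995645772)) zmax 0.210389523585454
```

```bash
python3 -m handwheel '{"deltas": [[1,0,0,0.4,0],[1,0,0.01,0.6,0],[1,0,0,0.6,0],[1,0,0,0.5,0],[1,0,0,0.4,0],[1,0,0,0.2,0],[1,0,0,0,0],[0.4,0,0,0,0],[0.1,0,0,0,0],[-0.1,0,0,0,0],[-0.2,0,0,0,0],[-0.3,0,0,0,0],[-0.4,0,0,0,0],[-0.6,0,0,0,0],[-0.8,0,0,0,0],[-0.8,0,0,0,0]]}' 70
python3 go.py .558 .3796 .236 98
python3 -m handwheel '{"deltas": [[-0.8,0,0,-0.1,0],[-0.8,0,0,-0.2,0],[-0.8,0,0,-0.4,0],[-0.8,0,0,-0.6,0],[-0.8,0,0,-0.7,0],[-0.8,0,0,-0.6,0],[-0.8,0,0,-0.3,0],[-0.8,0,0,0,0],[-0.8,0,0,0,0]]}'
python3 go.py .42 .35 .352 98; python3 go.py .42 -.078 .352 98; python3 - <<'E'
from h import *
c=cam('side'); save('oil1',cv2.resize(c['frame'][130:370,220:440],None,fx=2.4,fy=2.4))
E
```

```text
clock: 35.12
tcp_pos: [0.5584, 0.3799, 0.2366]
orientation: [0.0, 0.655, 0.755, 0.0]
wrist_force: [2.2, 0.4, 2.5]
finger_gap: 0.0275
grip_force: 69.4
clk 35.12 tcp [0.5584 0.3799 0.2366] units [-0.01 -0.01  0.02] yaw 98.12 roll 0.01 gap 0.0275 F 69.4 [2.2 0.4 2.5] j [ 0.48  0.53  0.22  1.25 -0.    1.91]
clock: 36.25
tcp_pos: [0.5578, 0.3797, 0.3511]
orientation: [-0.0, 0.655, 0.755, -0.001]
wrist_force: [0.5, -0.4, -3.8]
finger_gap: 0.0275
grip_force: 69.3
clk 36.25 tcp [0.5578 0.3797 0.3511] units [-0.25 -3.51 -0.02] yaw 98.13 roll 0.01 gap 0.0275 F 69.3 [ 0.5 -0.4 -3.8] j [ 0.48  0.52  0.48  1.53 -0.    1.91]
clk 36.25 tcp [0.5578 0.3797 0.3511] units [-1.084e+01 -5.030e+00 -1.000e-02] yaw 98.13 roll 0.01 gap 0.0275 F 69.3 [ 0.5 -0.4 -3.8] j [ 0.48  0.52  0.48  1.53 -0.    1.91]
```

View pics/oil1.png

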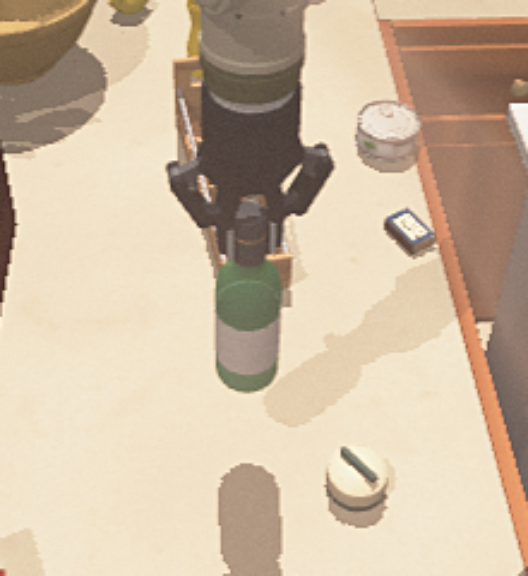

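The bottle is held upright at (248,320), and the timer at (358,478) is untouched. I will go round on the robot's side, past the filled bays, to bay 1.

```bash
python3 -m handwheel '{"deltas": [[-0.8,0,-0.3,-0.2,0],[-0.8,0,-0.6,-0.3,0],[-0.8,0,-0.7,-0.2,0],[-0.8,0,-0.7,0,0],[-0.8,0,-0.7,0,0],[-0.8,-0.2,-0.7,0,0],[-0.8,-0.4,-0.4,0,0],[-0.8,-0.6,-0.2,0,0],[-0.8,-0.8,0,0,0],[-0.8,-0.8,0,0,0],[-0.8,-0.8,0,0,0],[-0.8,-0.8,0,0,0],[-0.8,-0.8,0,0,0],[-0.8,-0.8,0,0,0],[-0.8,-0.8,0,0,0],[-0.8,-0.6,0,0,0],[-0.8,-0.3,0,0,0],[-0.8,0,0,0,0]]}'
python3 go.py .5698 -.0772 .372 98
```

```text
clock: 38.55
tcp_pos: [0.4309, 0.0504, 0.3804]
orientation: [-0.0, 0.656, 0.755, 0.0]
wrist_force: [-0.5, 0.2, -3.4]
finger_gap: 0.0274
grip_force: 69.7
clk 38.55 tcp [0.4309 0.0504 0.3804] units [-3.65  2.99  0.21] yaw 98.06 roll 0.01 gap 0.0274 F 69.7 [-0.5  0.2 -3.4] j [-0.07  0.03 -0.12  1.43  0.    1.36]
```

```bash
python3 -m handwheel '{"deltas": [[-0.8,-0.3,0,0,0],[-0.8,-0.6,0,0,0],[-0.8,-0.8,0,0,0],[-0.8,-0.8,0,0,0],[-0.8,-0.6,0,0,0],[-0.8,-0.4,0.2,0,0],[-0.8,-0.15,0.4,0,0],[-0.8,0,0.6,0,0],[-0.8,0,0.6,0,0],[-0.8,0,0.6,0,0],[-0.8,0,0.4,0,0],[-0.8,0,0.19,0,0],[-0.8,0,0,0,0],[-0.8,0,0,0,0]]}'
python3 go.py .5698 -.0772 .26 98;python3 - <<'E'
from h import *
c=cam('side'); save('oil2',cv2.resize(c['frame'][80:280,240:440],None,fx=2.8,fy=2.8))
E
```

```text
clock: 40.3
tcp_pos: [0.5699, -0.0769, 0.3803]
orientation: [-0.0, 0.655, 0.755, -0.0]
wrist_force: [-0.4, -0.3, -2.8]
finger_gap: 0.0275
grip_force: 69.8
clk 40.30 tcp [ 0.5699 -0.0769  0.3803] units [-0.01 -0.    3.01] yaw 98.13 roll 0.01 gap 0.0275 F 69.8 [-0.4 -0.3 -2.8] j [-0.27  0.31  0.22  1.49 -0.    1.16]
```

View pics/oil2.png

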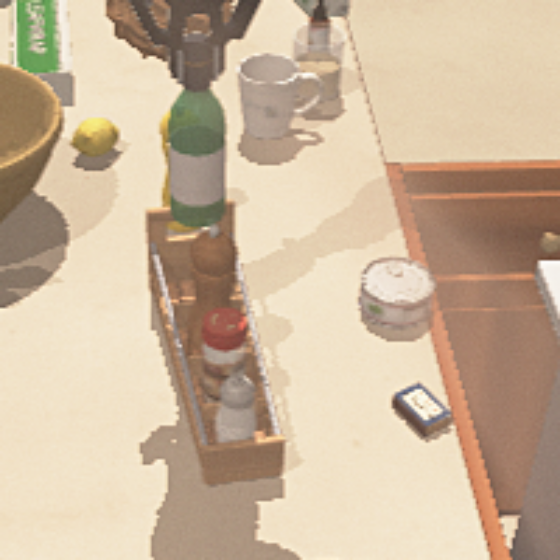

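The bottle hangs upright above bay 1, in line with the rack. I am lowering it.

```bash
python3 -m handwheel '{"deltas": [[-0.8,0,0,0.3,0],[-0.8,0,0,0.5,0],[-0.8,0,0,0.6,0],[-0.8,0,0,0.6,0],[-0.8,0,0,0.5,0],[-0.8,0,0,0.3,0],[-0.8,0,0,0.15,0],[-0.8,0,0,0,0],[-0.8,0,0,0,0]]}'
python3 go.py .5698 -.0772 .2536 98
```

```text
clock: 41.48
tcp_pos: [0.5707, -0.0772, 0.2631]
orientation: [0.001, 0.655, 0.755, 0.0]
wrist_force: [-0.3, 0.4, -4.1]
finger_gap: 0.0271
grip_force: 69.7
clk 41.48 tcp [ 0.5707 -0.0772  0.2631] units [ 0.   -0.02  0.24] yaw 98.12 roll 0.01 gap 0.0271 F 69.7 [-0.3  0.4 -4.1] j [-0.27  0.33 -0.03  1.21 -0.    1.16]
```

```bash
python3 -m handwheel '{"deltas": [[-0.8,0,0,0.1,0],[-0.8,0,0,0.08,0],[-0.8,0,0,0.06,0],[-0.8,0,0,0,0],[-0.3,0,0,0,0],[-0.2,0,0,0,0],[-0.1,0,0,0,0],[0.1,0,0,0,0],[0.4,0,0,0,0],[0.7,0,0,0,0],[1,0,0,0,0],[1,0,0,-0.3,0],[1,0,0,-0.6,0],[1,0,0,-0.8,0],[1,0,0,-0.8,0],[1,0,0,-0.4,0],[1,0,0,0,0],[1,0,0,0,0]]}'
python3 - <<'E'
from meas import *
a,b=cam('top'),cam('side'); save('end_top',cv2.resize(a['frame'][130:300,150:520],None,fx=2.1,fy=2.1)); save('end_side',cv2.resize(b['frame'][60:350,220:460],None,fx=2,fy=2))
P=np.concatenate([cloud(a).reshape(-1,3),cloud(b).reshape(-1,3)])
for n,x,y,r,lo,hi in [('oil',.5698,-.0772,.0145,.18,.215),('mill',.5583,.005,.024,.15,.172),('jar',.5479,.0793,.0225,.06,.12),('salt',.5384,.1467,.0175,.075,.095)]:
    q=P[(np.hypot(P[:,0]-x,P[:,1]-y)<.037)&(P[:,2]>lo)]; k=q[q[:,2]<hi]
    if len(k)>5: print(n,circ(k,r),'zmax',np.percentile(q[q[:,2]<.24,2],99))
E
```

```text
clock: 43.72
tcp_pos: [0.5701, -0.077, 0.3683]
orientation: [-0.0, 0.655, 0.755, -0.0]
wrist_force: [0.3, 0.5, -0.7]
finger_gap: 0.0854
grip_force: 0.0
oil (array([ 0.56970941, -0.07848783]), np.float64(0.0015727701930422576)) zmax 0.22631378316133632
mill (array([0.55494233, 0.00415398]), np.float64(0.003015937527333289)) zmax 0.18511211002453437
jar (array([0.54691031, 0.07838816]), np.float64(0.0014897449458209405)) zmax 0.12574854349252162
salt (array([0.5385221 , 0.14795975]), np.float64(0.0016280308142720063)) zmax 0.10813733242133122
```

View pics/end_side.png

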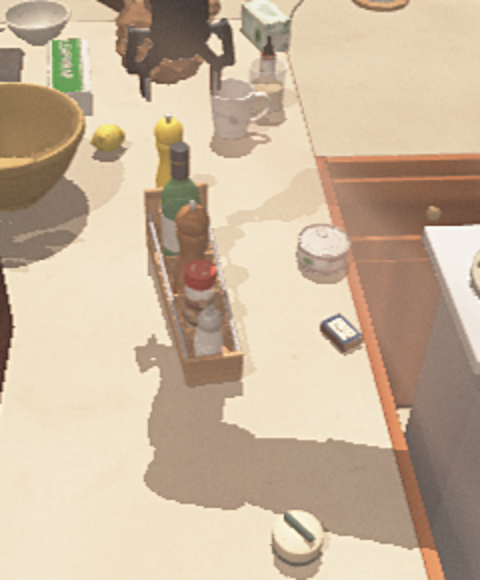

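All four stand upright in their bays in order of height, at the expected heights. The mug and the timer are in place and the gripper is clear.

```bash
python3 -c "
from workcell import hand_in; print(hand_in())"
```

```text
the job is handed in; nothing more can be done
None
```

The job is handed in at about 44 s of the 102 s allowed: the oil bottle, pepper mill, spice jar and salt shaker stand upright in bays 1 to 4, tallest by the tall end board, and the mug and egg timer were left alone.

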